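# Set the indexer dial to its pointer with the setting key

### The job

Take the setting key out of its blue block, put its pin into the dark collar on the indexer's dial, and with the key swing the dial round until the dial's red line points exactly at the yellow pointer. Then lift the key out and put it back in its block, upright and fully home. Turn the dial with the key only, keep the gripper itself off the indexer, and leave the other things on the bench alone.

Things in the scene. Friction and masses are not known exactly. Their poses are not given: they have to be found in the camera images.
- indexer: Fixed round green base of the indexer, 156 mm across and 23 mm high, standing on the bench. Origin: centre of its underside, which lies on the dial's vertical turning axis.
- dial (a joint): Angle (rad) of the aluminium dial (124 mm across, top face 40 mm above the bench) about the indexer's vertical axis; positive counter-clockwise from above; range +-7. Turns stiffly (0.04 N m, about 1 N at the collar) and stays where it is left. It carries a red line, straight across from it a dark collar, and at its centre a fixed brass bush 22 mm across whose top is 77 mm above the bench.
- recess_floor (a point): Centre of the floor of the round recess in the dark collar on the dial, 40 mm from the dial's axis, 40 mm above the bench. The recess is 17 mm across and 18 mm deep; the collar is 29 mm across outside and its rim is 58 mm above the bench. The pin of the key goes in from above, loosely, until it stands on this floor. Moves with the dial.
- line_end (a point): Outer end of the red line (3 mm wide) on the dial's rim, 62 mm from the axis, 40 mm above the bench, straight across the dial from the recess. Moves with the dial.
- pointer_tip (a point): The point on the dial's rim at which the fixed yellow pointer aims: 62 mm from the axis, 40 mm above the bench. The pointer itself is a yellow block just outside the rim, 16 mm wide, 41 mm high. The dial is set when line_end is at this point.
- setting_key: Loose upright steel key, about 0.15 kg, 109 mm long. From the bottom: pin of 10 mm diameter with a tapered end, 26 mm long; flange of 30 mm diameter, 5 mm thick; round handle of 20 mm diameter with black bands, from 33 mm to 109 mm above the pin's end. Origin: centre of the pin's lower end; z up along the key. It starts upright in its block.
- key_tip (a point): Centre of the lower end of the key's pin (same point as the key's origin).
- key_block: Fixed blue block, 64 x 64 x 36 mm, with one round hole in the middle of its top. Origin: centre of its underside.
- block_mouth (a point): Centre of the mouth of the hole in the block's top, 36 mm above the bench. The hole is 17 mm across with a chamfered rim and 30 mm deep. When the key is home its flange rests on the block's top, with the pin's end 26 mm below this point.
- tape: Bystander: roll of masking tape lying flat, 100 mm across, 25 mm high. Origin: centre of its underside.
- steel_collet: Bystander: steel collet, 30 mm wide, 39 mm high. Origin: centre of its underside.
- stud_a: Bystander: steel pull stud standing, 23 mm wide, 46 mm high. Origin: centre of its underside.
- stud_b: Bystander: another such pull stud.
- l_key: Bystander: bright hex key lying flat, 44 x 134 x 8 mm. Origin: centre of its underside.
- blue_marker: Bystander: black and blue marker pen lying flat, 131 mm long, 18 mm thick. Origin: centre of its underside.
- nut_a: Bystander: dark T-nut, 18 x 22 x 14 mm. Origin: centre of its underside.
- case_of_inserts: Bystander: flat plastic case with a clear lid, 79 x 120 x 33 mm. Origin: centre of its underside.
- panel_front (a point): Near end, at bench height, of the fixed upright tool panel (pegboard) to the right of the work: a thin wall that runs from here straight away from the robot for 0.32 m and reaches 0.70 m up. Fixed in the same place each time. Keep the arm and wrist clear of it, also on the way in (go round its near end).

How it is judged:
By the outcome, as a careful person would: the job done as asked, in the order asked, and still so for the second after the job is handed in, with the robot touching nothing.
It also fails if it takes over 67 s, if anything falls off the work surface, if the arm or the gripper's body presses on something with over 40 N, if the wrist force passes 120 N, or if a joint passes its speed limit or range.

### The arm

A 7-joint arm with a two-finger parallel gripper is mounted at the origin on a cart in front of the work surface, level with it; the furniture and walls round the work are solid. World frame = base frame: x ahead of the robot, y to its left, z up, the work surface at z = 0. Lengths are in m, angles in rad, forces in N, time in s.
With the tool pointing down it reaches from about 0.4 to 0.875 m from the base axis. Payload 19.3 kg.
Tool frame: the origin (TCP) lies at the very end of the fingers, on their centre line; the grasp point (between the pads) lies behind it (bot.pinch_z is the z of the grasp point in the tool frame, in m); z points along the fingers, y is the line along which they close (so a half turn about z gives the same grasp; the last joint's range is limited). The gripper opens to 85 mm and grips with 20 to 120 N. Pads are 22 mm wide; open, the fingers measure 114 mm over their backs; the gripper's body (76 mm by 85 mm) begins 54 mm behind the grasp point. The pads swing forward as they close: fully open they stand 13 mm farther back than shut.
Start: joints at [1.198, 0.521, -0.036, 1.599, 0.021, 1.021, -0.113], TCP at [0.186, -0.597, 0.231] pointing down, gripper open.
Joint ranges: [-2.91, 2.91], [-0.3, 2.13], [-1.5, 1.42], [0.17, 2.43], [-1.26, 4.41], [0.16, 1.93], [-2.52, 2.52]. Speed limits (rad/s): [1.89, 1.89, 2.39, 2.39, 3.01, 3.01, 3.01].

### API

Orientations are given as a 3x3 rotation matrix whose columns are the frame's x, y, z axes.
In Python, from cell import bot gives the robot as it stands. The module is installed in compiled form; this text tells all that it offers.
- The arm moves only by the shell command python3 -m jog 'ROWS'. ROWS is JSON, a list of rows, each an object of numbers: "dx", "dy", "dz": the shift along the tool's x, y, z in cm; "spin": the turn about the tool's z in degrees; "hand": the gripper command: -1 is shut, 1 is fully open, values between are in proportion. In form: [{"dx": .., "dy": .., "dz": .., "spin": .., "hand": ..}, ...]. A call has 1 to 10 rows; each row shifts and turns the commanded pose from where the row before left it, along the tool's axes as they then stand; what a row does not reach is not made up. A row lasts 1/8 s, in which the tool goes at most 62.5 mm and 10.7 degrees, less where a joint would pass 70% of its speed; a pose out of reach is approached as far as the arm can. A call with a gripper value outside its range is refused whole. The fingers move at their own pace and stop on an object; the grip force is fixed at half the most. Time passes only in rows, so rows that do not move let the fingers close. It gives the time, the measured TCP pose, the force, the opening and the grip force at its end, in the units of the state.
- bot.get_state(): the state, without advancing time (a new reading comes with each control period).
- bot.camera(name): name is "scene" or "side" or "wrist"; returns a dict with "pixels" (420x560x3 uint8, red, green, blue), "intrinsics" (3x3 intrinsics, pixels), "R" (3x3) and "t" (3): a world point X has camera coordinates R X + t. Camera axes: x right, y down, z forward; pixel columns grow to the right and rows downward; lengths in m; the calibration is good to about 2 mm. A picture is of the moment at which its call begins. There is no depth.
- bot.job_done(): hands the job in; it is judged then, once.
Trained networks look in a picture, given as the dict that the camera call returned (one of the last four; its "shot" number tells which), for a name from the list of things; names that differ only in an ending like _2 or _b are one class to them, and where a whole thing is asked for, a point or a joint stands for the part that bears it (a point fixed in the world has none). Each returns a list of dicts, best first, with "p" (0 to 1); they miss things now and then, are a little off and sometimes report something else, mostly with a low value. They report only what shows in the picture. A call takes as long as a camera call.
- bot.silhouettes(query, picture): "mask" (420x560 bool, what is visible of it) and "position" ([column, row] in pixels, amid what is visible of it).
- bot.spot_point(query, picture): "position" ([column, row] in pixels: a listed point, or the origin of a listed thing).
The state is a dict: "clock": time; "joints": joint angles; "joint_velocities": joint speeds; "tau": joint torques, N m; "tcp_pos": TCP position; "orientation": TCP orientation; "contact_force": force on the tool from outside, world axes, zero at the start; "moment": the same for the moment, N m; "grip_width": finger opening in m; "grasp_force": force on a finger pad.
Only numpy, scipy, OpenCV 4.12 (cv2) and the standard library are available. Lean on these libraries where they do the work, as an engineer would, in place of code of your own. Each camera call takes 0.05 s, during which the arm holds its last target. There are 200 camera calls.

## Working session

There is one attempt and no reset: what is moved stays moved. The work goes in short steps, Python scripts to look and compute and a shell command to move; the robot and the scene stay as the last step left them, time stands still between calls to the robot, and variables do not carry over. Pictures are saved under pics/ and viewed, at most 10 in all, crops included, and the job is handed in when it is done.

```bash
mkdir -p pics; cat >h.py <<'E'
import numpy as np, cv2
from cell import bot
def save(p,n): cv2.imwrite(f'pics/{n}.png',p['pixels'][:,:,::-1])
def ray(p,uv,z):
    K=np.array(p['intrinsics']);R=np.array(p['R']);t=np.array(p['t'])
    d=R.T@np.linalg.inv(K)@np.array([uv[0],uv[1],1]);c=-R.T@t
    return c+d*(z-c[2])/d[2]
def proj(p,X):
    q=np.array(p['intrinsics'])@(np.array(p['R'])@np.array(X)+np.array(p['t']));return q[:2]/q[2]
def tool(X):
    """world point -> offset from TCP in tool axes, cm"""
    s=bot.get_state();return (np.array(s['orientation']).T@(np.array(X)-np.array(s['tcp_pos']))*100).round(2)
Z=dict(recess_floor=.04,line_end=.04,pointer_tip=.04,block_mouth=.036,key_tip=.01,indexer=0,key_block=0,tape=0,case_of_inserts=0,panel_front=0,stud_a=0,steel_collet=0,blue_marker=0,l_key=0,nut_a=0)
def look(cam,names,n=None,k=1):
    p=bot.camera(cam)
    if n: save(p,n)
    for q in names:
        for r in bot.spot_point(q,p)[:k]: print(cam,q,round(r['p'],2),np.round(r['position'],1),ray(p,r['position'],Z[q]).round(4))
    return p
E
python3 - <<'E'
from h import *
s=bot.get_state();print(s['clock'],s['tcp_pos'],np.round(s['orientation'],3),bot.pinch_z,s['grip_width'])
for c in('scene','side'): look(c,Z,c+'0',2)
a=cv2.imread('pics/scene0.png');print(bot.get_state()['clock'])
E
```

```text
0.0 [ 0.18623436 -0.59627289  0.23072106] [[ 0.955  0.298 -0.   ]
 [ 0.298 -0.955  0.001]
 [-0.    -0.001 -1.   ]] -0.0187 0.0852670199288997
scene recess_floor 0.98 [258.1 254.7] [0.4412 0.2049 0.04  ]
scene line_end 0.77 [224.6 236.5] [0.5404 0.2252 0.04  ]
scene pointer_tip 0.57 [269.4 255.6] [0.4197 0.1874 0.04  ]
scene block_mouth 0.7 [296.7 206.3] [0.4826 0.0216 0.036 ]
scene key_tip 0.69 [293.6 213.7] [0.4851 0.0295 0.01  ]
scene indexer 0.67 [243.9 257.8] [0.4804 0.2174 0.    ]
scene indexer 0.67 [223.8 332.1] [0.3642 0.3892 0.    ]
scene key_block 0.79 [295.  215.3] [0.484  0.0246 0.    ]
scene tape 0.94 [167.5 282.1] [0.5594 0.3967 0.    ]
scene tape 0.29 [224.  233.4] [0.5736 0.2009 0.    ]
scene case_of_inserts 0.69 [348.3 196.6] [ 0.4249 -0.1303  0.    ]
scene case_of_inserts 0.57 [222.9 240. ] [0.5596 0.2173 0.    ]
scene panel_front 0.67 [234.4 207.7] [0.6196 0.1217 0.    ]
scene panel_front 0.66 [378.1 186.1] [ 0.3901 -0.2217  0.    ]
scene stud_a 0.61 [218.9 215.7] [0.6282 0.1703 0.    ]
scene stud_a 0.58 [374.  184.5] [ 0.4022 -0.2184  0.    ]
scene steel_collet 0.5
[... 756 characters left out ...]
  0.2159 0.    ]
side key_block 0.93 [305.1 225.5] [0.4806 0.0223 0.    ]
side tape 0.83 [185.2 347.4] [0.5596 0.4029 0.    ]
side tape 0.39 [346.7 192.6] [ 0.4292 -0.1325  0.    ]
side case_of_inserts 0.68 [348.6 191.4] [ 0.4263 -0.139   0.    ]
side panel_front 0.69 [363.4 175.8] [ 0.4101 -0.2181  0.    ]
side stud_a 0.72 [250.1 224.8] [0.5976 0.069  0.    ]
side stud_a 0.57 [218.7 249.6] [0.6245 0.1676 0.    ]
side steel_collet 0.15 [292.1 273.3] [ 0.4528  0.169  -0.    ]
side blue_marker 0.9 [345.2 251.3] [0.3719 0.0663 0.    ]
side l_key 0.75 [212.2 281.8] [0.5917 0.2527 0.    ]
side l_key 0.58 [249.2 227.5] [0.5954 0.0781 0.    ]
side nut_a 0.71 [288.9 374.6] [0.3727 0.3793 0.    ]
1.6
```

View pics/scene0.png

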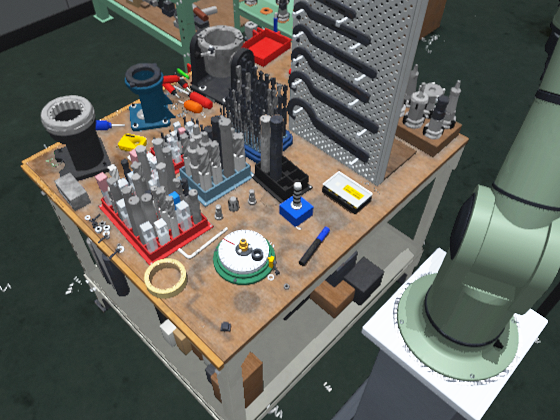

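View pics/side0.png

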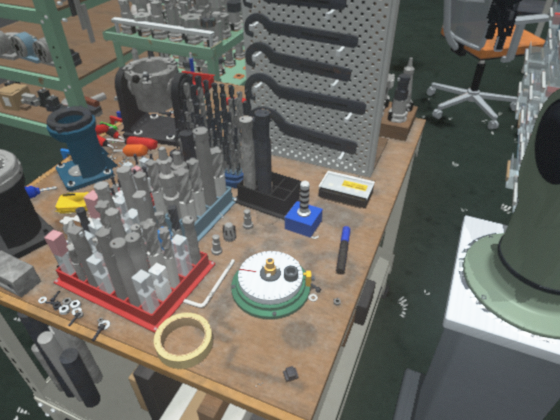

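```bash
python3 -m jog '[{"dx":0.5,"dy":-5,"dz":-1.2},{"dx":0.5,"dy":-5,"dz":-1.2},{"dx":0.5,"dy":-5,"dz":-1.2},{"dx":0.5,"dy":-5,"dz":-1.2},{"dx":0.5,"dy":-5,"dz":-1.2}]'
```

```text
$[0]: bad value
```

```bash
python3 -m jog '[{"dx":0.5,"dy":-5,"dz":-1.2,"spin":0,"hand":1},{"dx":0.5,"dy":-5,"dz":-1.2,"spin":0,"hand":1},{"dx":0.5,"dy":-5,"dz":-1.2,"spin":0,"hand":1},{"dx":0.5,"dy":-5,"dz":-1.2,"spin":0,"hand":1},{"dx":0.5,"dy":-5,"dz":-1.2,"spin":0,"hand":1}]'; python3 -c "
from h import *
print(bot.get_state()['joints'])"
```

```text
clock: 2.22
tcp_pos: [0.1353, -0.3489, 0.2916]
orientation: [[0.955, 0.298, 0.0], [0.298, -0.955, -0.0], [-0.0, 0.0, -1.0]]
contact_force: [0.1, 0.1, 1.0]
grip_width: 0.0854
grasp_force: 0.0
[ 1.12755053  0.0358748  -0.08774014  2.11370834  0.00385624  0.99188076
 -0.2303088 ]
```

```bash
python3 -m jog '[{"dx":3.4,"dy":-2.5,"dz":0,"spin":0,"hand":1},{"dx":3.4,"dy":-2.5,"dz":0,"spin":0,"hand":1},{"dx":3.4,"dy":-2.5,"dz":0,"spin":0,"hand":1},{"dx":3.4,"dy":-2.5,"dz":0,"spin":0,"hand":1},{"dx":3.4,"dy":-2.5,"dz":0,"spin":0,"hand":1}]'; python3 -c "
from h import *
print(bot.get_state()['joints'])"
```

```text
clock: 2.85
tcp_pos: [0.2613, -0.1793, 0.2916]
orientation: [[0.955, 0.298, 0.001], [0.298, -0.955, -0.001], [0.0, 0.001, -1.0]]
contact_force: [1.1, -0.3, 0.3]
grip_width: 0.0853
grasp_force: 0.0
[ 0.84625483 -0.06339664 -0.40439579  2.20905253 -0.02935405  0.99016971
 -0.80937687]
```

```bash
python3 -m jog '[{"dx":3.2,"dy":-3.5,"dz":0,"spin":0,"hand":1},{"dx":3.2,"dy":-3.5,"dz":0,"spin":0,"hand":1},{"dx":4.5,"dy":-2,"dz":1,"spin":0,"hand":1},{"dx":5,"dy":-1.3,"dz":1,"spin":0,"hand":1},{"dx":5,"dy":-1.3,"dz":1,"spin":0,"hand":1},{"dx":5,"dy":-1.2,"dz":1,"spin":0,"hand":1},{"dx":0,"dy":0,"dz":0,"spin":0,"hand":1}]'; python3 - <<'E'
from h import *
print(bot.get_state()['joints'])
p=look('wrist',['block_mouth','key_tip','key_block','recess_floor','line_end','pointer_tip','indexer'],'w0')
for r in bot.silhouettes('setting_key',p)[:1]:
    print('key top',r['p'],r['position'],ray(p,r['position'],.119))
E
```

```text
clock: 3.72
tcp_pos: [0.4713, 0.0212, 0.2501]
orientation: [[0.954, 0.301, -0.001], [0.301, -0.954, 0.003], [-0.001, -0.003, -1.0]]
contact_force: [-1.1, 0.8, -0.1]
grip_width: 0.0856
grasp_force: 0.0
[ 0.41657449  0.32215962 -0.7213463   1.93893456  0.25233254  0.97275559
 -1.6881753 ]
wrist block_mouth 0.73 [280.3 169.8] [0.4844 0.0247 0.036 ]
wrist key_tip 0.95 [284.9 168.8] [0.4826 0.0186 0.01  ]
wrist key_block 0.88 [286.9 162.9] [0.4883 0.0178 0.    ]
wrist line_end 0.69 [90.4 50.1] [0.5403 0.2327 0.04  ]
wrist pointer_tip 0.69 [112.1 178.7] [0.4216 0.194  0.04  ]
wrist indexer 0.79 [114.5 120.1] [0.4757 0.2187 0.    ]
key top 0.71 [285.2, 179.1] [0.49264343 0.02300953 0.119     ]
```

View pics/w0.png

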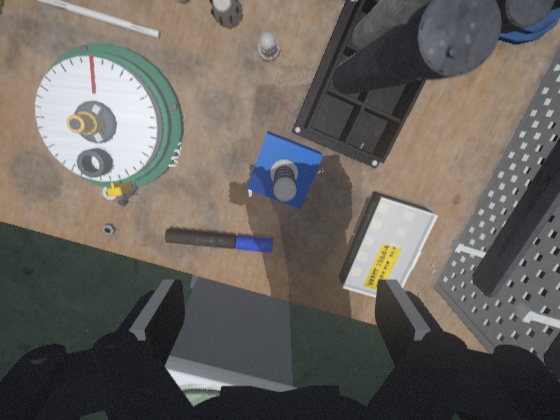

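```bash
cat >>h.py <<'E'
def tri(obs):
    A=[];b=[]
    for p,uv in obs:
        R=np.array(p['R']);c=-R.T@np.array(p['t']);d=R.T@np.linalg.inv(p['intrinsics'])@np.array([*uv,1]);d/=np.linalg.norm(d)
        M=np.eye(3)-np.outer(d,d);A.append(M);b.append(M@c)
    return np.linalg.lstsq(np.vstack(A),np.hstack(b),rcond=None)[0]
E
python3 - <<'E'
from h import *
w=bot.camera('wrist');s=bot.camera('scene');d=bot.camera('side')
print('arbor',tri([(s,(277,118)),(d,(262,110))]),tri([(s,(277,118)),(d,(262,110)),(w,(460,35))]))
for uv in [(285,190),(285,186)]: print(ray(w,uv,.119))
for q in ('block_mouth','recess_floor','pointer_tip','line_end','key_tip'):
    o=[]
    for p in(w,s,d):
        r=bot.spot_point(q,p)
        if r: o.append((p,r[0]['position'])); print(q,r[0]['p'],ray(p,r[0]['position'],Z[q]).round(4))
    if len(o)>1: print(q,'tri',tri(o).round(4))
print('key axis top at guess', proj(w,[.484,.02,.119]),proj(s,[.484,.02,.119]),proj(d,[.484,.02,.119]))
for n,p in(('s',s),('d',d)):
    u,v=proj(p,[.48,.02,.08]).astype(int); c=p['pixels'][v-40:v+40,u-50:u+50,::-1]; print(n,u,v)
    cv2.imwrite(f'pics/c{n}.png',cv2.resize(c,None,fx=4,fy=4))
a=cv2.imread('pics/cs.png');b=cv2.imread('pics/cd.png');cv2.imwrite('pics/c.png',np.hstack([a,b]))
print(tool([.484,.02,.07]))
E
```

```text
arbor [ 0.59680811 -0.01556447  0.24718865] [ 0.5944667  -0.01597422  0.247655  ]
[0.48196036 0.01693363 0.119     ]
[0.48525106 0.01797691 0.119     ]
block_mouth 0.9 [0.4831 0.0235 0.036 ]
block_mouth 0.91 [0.4932 0.0263 0.036 ]
block_mouth 0.71 [0.4843 0.025  0.036 ]
block_mouth tri [0.486  0.0267 0.0395]
recess_floor 0.82 [0.4367 0.2099 0.04  ]
recess_floor 0.82 [0.4354 0.2113 0.04  ]
recess_floor 0.95 [0.44  0.212 0.04 ]
recess_floor tri [0.4377 0.2107 0.0388]
pointer_tip 0.54 [0.4225 0.1956 0.04  ]
pointer_tip 0.42 [0.4182 0.1928 0.04  ]
pointer_tip tri [0.4154 0.2024 0.0522]
line_end 0.79 [0.5397 0.2288 0.04  ]
line_end 0.97 [0.5367 0.2281 0.04  ]
line_end 0.96 [0.5355 0.2281 0.04  ]
line_end tri [0.5376 0.228  0.0394]
key_tip 0.72 [0.4831 0.0184 0.01  ]
key_tip 0.69 [0.4727 0.0216 0.01  ]
key_tip 0.77 [0.4877 0.0136 0.01  ]
key_tip tri [0.4818 0.0172 0.008 ]
key axis top at guess [282.2593796  186.68994678] [298.1613509  184.22501083] [305.59701866 182.58134021]
s 298 195
d 306 197
[ 1.39  0.32 18.13]
```

View pics/c.png

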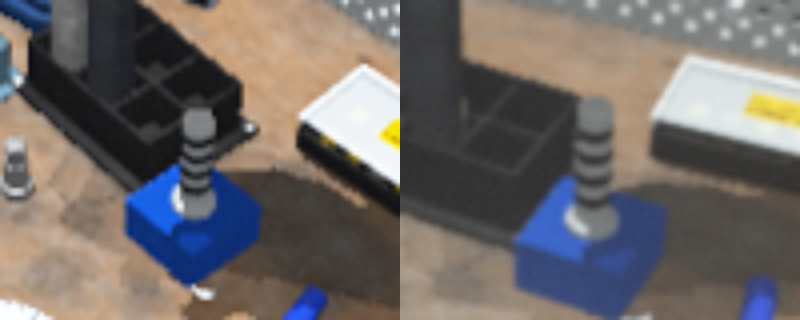

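```bash
python3 - <<'E'
from h import *
w=bot.camera('wrist');c=-np.array(w['R']).T@np.array(w['t']);print(c,tool(c),tool([.484,.0195,.076]))
print(tool([.595,-.016,.247]))
E
```

```text
[0.5445296  0.04195754 0.39299341] [  7.83   0.03 -14.17] [ 1.38  0.37 17.53]
[10.92  7.07  0.43]
```

```bash
python3 -m jog '[{"dx":1,"dy":0,"dz":0,"spin":-10,"hand":1},{"dx":0,"dy":0,"dz":0,"spin":-10,"hand":1},{"dx":0,"dy":0,"dz":0,"spin":-10,"hand":1},{"dx":0,"dy":0,"dz":0,"spin":-10,"hand":1},{"dx":0,"dy":0,"dz":0,"spin":-10,"hand":1},{"dx":0,"dy":0,"dz":0,"spin":-10,"hand":1},{"dx":0,"dy":0,"dz":0,"spin":-10,"hand":1},{"dx":0,"dy":0,"dz":0,"spin":-10,"hand":1},{"dx":0,"dy":0,"dz":0,"spin":-10,"hand":1},{"dx":0,"dy":0,"dz":0,"spin":-10,"hand":1}]'; python3 -m jog '[{"dx":0,"dy":0,"dz":0,"spin":-10,"hand":1},{"dx":0,"dy":0,"dz":0,"spin":-10,"hand":1},{"dx":0,"dy":0,"dz":0,"spin":-10,"hand":1},{"dx":0,"dy":0,"dz":0,"spin":0,"hand":1}]'; python3 - <<'E'
from h import *
print(np.round(bot.get_state()['joints'],2))
w=bot.camera('wrist');save(w,'w1')
for q in ('block_mouth','key_tip','pointer_tip','recess_floor','line_end'):
    for r in bot.spot_point(q,w)[:1]: print(q,r['p'],r['position'],ray(w,r['position'],Z[q]).round(4))
print(proj(w,[.484,.0195,.119]),tool([.484,.0195,.076]))
E
```

```text
clock: 6.38
tcp_pos: [0.4793, 0.0218, 0.2513]
orientation: [[-0.464, 0.886, 0.0], [0.886, 0.464, -0.0], [-0.0, -0.0, -1.0]]
contact_force: [-0.4, -0.0, 0.1]
grip_width: 0.0854
grasp_force: 0.0
clock: 6.88
tcp_pos: [0.4792, 0.0218, 0.2511]
orientation: [[-0.841, 0.541, -0.001], [0.541, 0.841, 0.001], [0.001, 0.0, -1.0]]
contact_force: [0.0, -0.8, -0.7]
grip_width: 0.0855
grasp_force: 0.0
[ 0.75  0.52 -1.25  1.91  0.55  1.12  0.29]
block_mouth 0.66 [280.3, 186.2] [0.4804 0.0205 0.036 ]
key_tip 0.58 [284.0, 184.4] [0.4861 0.0221 0.01  ]
pointer_tip 0.57 [398.9, 34.5] [0.4169 0.1944 0.04  ]
recess_floor 0.72 [421.0, 44.7] [0.4361 0.2082 0.04  ]
line_end 0.57 [486.4, 120.6] [0.5357 0.2344 0.04  ]
[281.90733587 212.12618503] [-0.52  0.05 17.54]
```

View pics/w1.png

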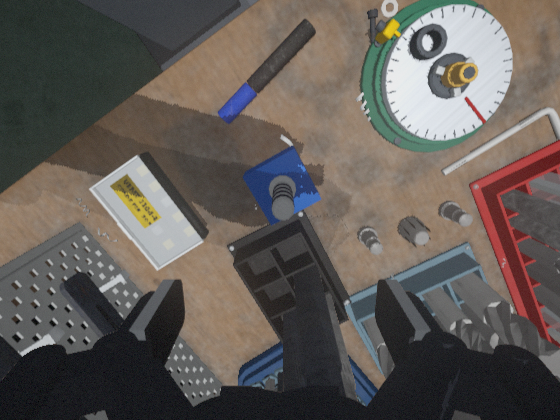

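```bash
python3 -m jog '[{"dx":-0.4,"dy":0,"dz":3.5,"spin":0,"hand":1},{"dx":0,"dy":0,"dz":3.5,"spin":0,"hand":1},{"dx":0,"dy":0,"dz":3.5,"spin":0,"hand":1},{"dx":0,"dy":0,"dz":3.5,"spin":0,"hand":1},{"dx":0,"dy":0,"dz":2.5,"spin":0,"hand":1},{"dx":0,"dy":0,"dz":1,"spin":0,"hand":1},{"dx":0,"dy":0,"dz":0,"spin":0,"hand":1}]'; python3 - <<'E'
from h import *
w=bot.camera('scene');s=bot.camera('side')
for n,p in(('s',w),('d',s)):
    u,v=proj(p,[.48,.02,.10]).astype(int); c=p['pixels'][v-50:v+50,u-50:u+50,::-1]; print(n,u,v)
    cv2.imwrite(f'pics/c{n}.png',cv2.resize(c,None,fx=4,fy=4))
a=cv2.imread('pics/cs.png');b=cv2.imread('pics/cd.png');cv2.imwrite('pics/c2.png',np.hstack([a,b]))
E
```

```text
clock: 8.05
tcp_pos: [0.4827, 0.0199, 0.0764]
orientation: [[-0.842, 0.54, -0.0], [0.54, 0.842, 0.0], [0.0, -0.0, -1.0]]
contact_force: [0.8, 0.5, 0.4]
grip_width: 0.0853
grasp_force: 0.0
s 298 190
d 307 190
```

View pics/c2.png

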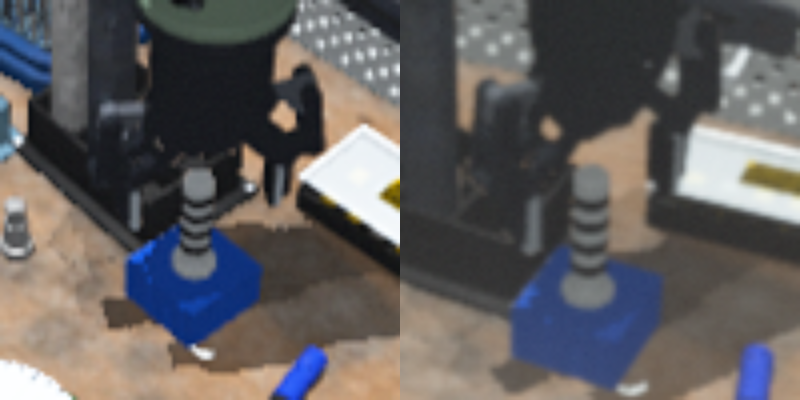

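```bash
python3 -m jog '[{"dx":0,"dy":0,"dz":0,"spin":0,"hand":-1},{"dx":0,"dy":0,"dz":0,"spin":0,"hand":-1},{"dx":0,"dy":0,"dz":0,"spin":0,"hand":-1},{"dx":0,"dy":0,"dz":0,"spin":0,"hand":-1},{"dx":0,"dy":0,"dz":0,"spin":0,"hand":-1},{"dx":0,"dy":0,"dz":0,"spin":0,"hand":-1}]'
```

```text
clock: 8.9
tcp_pos: [0.4826, 0.0197, 0.0763]
orientation: [[-0.842, 0.54, -0.0], [0.54, 0.842, -0.0], [0.0, -0.0, -1.0]]
contact_force: [0.1, -0.8, -1.0]
grip_width: 0.019
grasp_force: 58.5
```

```bash
python3 -m jog '[{"dx":0,"dy":0,"dz":-2,"spin":0,"hand":-1},{"dx":0,"dy":0,"dz":-3.5,"spin":0,"hand":-1},{"dx":0,"dy":0,"dz":-3.5,"spin":0,"hand":-1},{"dx":3.1,"dy":3.0,"dz":0,"spin":0,"hand":-1},{"dx":4,"dy":3.75,"dz":0,"spin":0,"hand":-1},{"dx":4,"dy":3.75,"dz":0,"spin":0,"hand":-1},{"dx":3,"dy":3,"dz":0,"spin":0,"hand":-1},{"dx":0,"dy":0,"dz":0,"spin":0,"hand":-1},{"dx":0,"dy":0,"dz":0,"spin":0,"hand":-1}]'; python3 - <<'E'
from h import *
w=bot.camera('wrist');s=bot.camera('scene');d=bot.camera('side')
print(np.round(bot.get_state()['joints'],2))
for q in ('recess_floor','pointer_tip','line_end','key_tip','indexer'):
    o=[]
    for p in(w,s,d):
        r=bot.spot_point(q,p)
        if r: 
            if r[0]['p']>.5 and (p is not w or q!='key_tip'): o.append((p,r[0]['position']))
            print(q,round(r[0]['p'],2),np.round(r[0]['position'],1),ray(p,r[0]['position'],.1 if q=='key_tip' else Z[q]).round(4))
    if len(o)>1: print(q,'tri',tri(o).round(4))
cs=[]
for n,p in(('s',s),('d',d)):
    u,v=proj(p,[.44,.21,.08]).astype(int); c=p['pixels'][v-50:v+50,u-50:u+50,::-1]; print(n,u,v)
    cs.append(cv2.resize(c,None,fx=4,fy=4))
cv2.imwrite('pics/c3.png',np.hstack(cs));save(w,'w2')
E
```

```text
clock: 10.02
tcp_pos: [0.4368, 0.209, 0.1661]
orientation: [[-0.842, 0.539, -0.0], [0.539, 0.842, -0.001], [-0.0, -0.001, -1.0]]
contact_force: [0.0, 0.1, -2.0]
grip_width: 0.0186
grasp_force: 58.8
[ 0.24  0.62 -1.11  1.99  0.68  0.97 -0.22]
recess_floor 0.73 [285.6 205.2] [0.4365 0.2133 0.04  ]
recess_floor 0.94 [256.5 255.2] [0.4429 0.2087 0.04  ]
recess_floor 0.7 [307.2 226.9] [0.46   0.0669 0.04  ]
recess_floor tri [0.3931 0.2455 0.1832]
pointer_tip 0.86 [256.  195.3] [0.416  0.1972 0.04  ]
pointer_tip 0.49 [267.7 257.2] [0.4193 0.1937 0.04  ]
pointer_tip 0.67 [303.4 272.9] [0.4199 0.1932 0.04  ]
pointer_tip tri [0.4163 0.1988 0.0467]
line_end 0.81 [363.5 283.6] [0.5371 0.2332 0.04  ]
line_end 0.74 [226.  238.4] [0.5335 0.2267 0.04  ]
line_end 0.98 [242.9 266.7] [0.5344 0.2242 0.04  ]
line_end tri [0.5279 0.2334 0.0523]
key_tip 0.6 [279.6 234.4] [0.436  0.2076 0.1   ]
key_tip 0.79 [257.7 238.6] [0.4439 0.2024 0.1   ]
key_tip 0.87 [292.7 252.3] [0.4379 0.2051 0.1   ]
key_tip tri [0.4392 0.2058 0.1034]
indexer 0.85 [311.3 223.6] [0.4762 0.2188 0.    ]
indexer 0.63 [243.4 258.8] [0.479  0.2204 0.    ]
indexer 0.92 [272.8 288.7] [0.4725 0.2215 0.    ]
indexer tri [ 0.4761  0.2198 -0.0006]
s 256 246
d 290 261
```

View pics/c3.png

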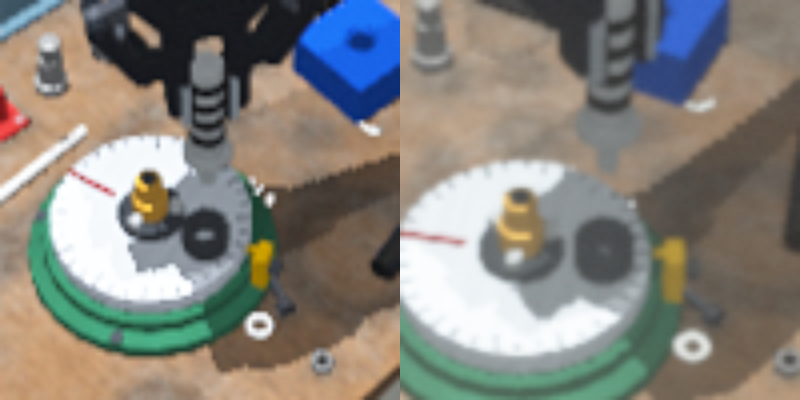

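```bash
python3 - <<'E'
from h import *
s=bot.camera('scene');d=bot.camera('side');w=bot.camera('wrist')
print('rim',ray(s,(257.5,254.2),.058),ray(d,(291.2,273.5),.058),tri([(s,(257.5,254.2)),(d,(291.2,273.5))]))
print('tip',tri([(s,(259,240.5)),(d,(291.7,253))]),ray(s,(259,240.5),.1),ray(d,(291.7,253),.1))
print('block',ray(s,(296.5,206),.036),[ (r['p'],ray(p,r['position'],.036).round(4)) for p in(s,d) for r in bot.spot_point('block_mouth',p)[:1]])
for p in (s,d):
  for q in('recess_floor','key_tip'):
    r=bot.spot_point(q,p)[0];print(q,r['p'],r['position'],ray(p,r['position'],.1 if q=='key_tip' else .04))
E
```

```text
rim [0.43391681 0.2136611  0.058     ] [0.43485856 0.21888389 0.058     ] [0.43947548 0.20826763 0.04599787]
tip [0.44190212 0.20014808 0.09213264] [0.43770942 0.20414973 0.1       ] [0.43893681 0.20744795 0.1       ]
block [0.48371258 0.02124727 0.036     ] [(0.57, array([0.4906, 0.0217, 0.036 ])), (0.81, array([0.488 , 0.0179, 0.036 ]))]
recess_floor 0.6 [258.0, 257.1] [0.43624178 0.21008263 0.04      ]
key_tip 0.5 [257.5, 242.0] [0.43706752 0.20968645 0.1       ]
recess_floor 0.64 [293.0, 274.5] [0.43673901 0.20481871 0.04      ]
key_tip 0.74 [290.9, 252.6] [0.44067089 0.20706975 0.1       ]
```

View pics/w2.png

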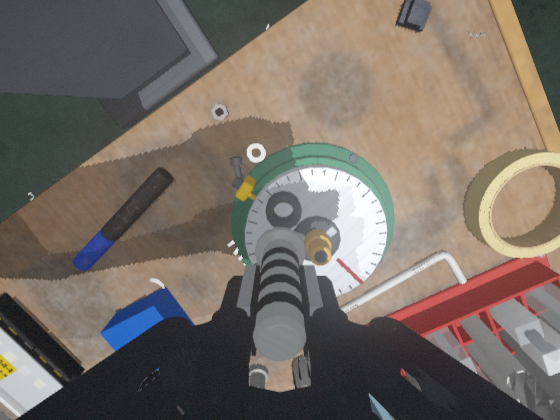

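```bash
python3 - <<'E'
from h import *
w=bot.camera('wrist');print(w['intrinsics'][0])
for uv,z in [((283,209),.058),((283,205),.048),((281,337),.209),((318,242),.077)]: print(uv,ray(w,uv,z).round(4),tool(ray(w,uv,z)))
# dial circle fit from white mask edge
m=bot.silhouettes('dial',w)
if m:
    M=m[0]['mask'].astype(np.uint8);c=max(cv2.findContours(M,0,2)[0],key=cv2.contourArea);h=cv2.convexHull(c)[:,0]
    P=np.array([ray(w,q,.04)[:2] for q in h]);P=P[P[:,0]<.52]
    A=np.c_[2*P,np.ones(len(P))];x=np.linalg.lstsq(A,(P**2).sum(1),rcond=None)[0];print(m[0]['p'],x[:2],np.sqrt(x[2]+x[0]**2+x[1]**2))
# pointer yellow
I=cv2.cvtColor(w['pixels'],cv2.COLOR_RGB2HSV);y=cv2.inRange(I,(20,150,100),(35,255,255));y[:, :225]=0;y[:,262:]=0;y[:165]=0;y[215:]=0
q=np.argwhere(y)[:,::-1];print('pointer px',q.mean(0),ray(w,q.mean(0),.041))
E
```

```text
[333.52930044   0.         279.39970597]
(283, 209) [0.4334 0.2131 0.058 ] [ 0.48  0.12 10.83]
(283, 205) [0.4332 0.2133 0.048 ] [ 0.51  0.13 11.83]
(281, 337) [0.4332 0.2104 0.209 ] [ 0.35 -0.11 -4.27]
(318, 242) [0.4643 0.2242 0.077 ] [-1.53  2.73  8.93]
0.85 [0.47349081 0.22001429] 0.061268611077128415
pointer px [245.28571429 189.1462585 ] [0.40682237 0.19351662 0.041     ]
```

```bash
python3 -m jog '[{"dx":0.3,"dy":0.25,"dz":2,"spin":0,"hand":-1},{"dx":0,"dy":0,"dz":1.7,"spin":0,"hand":-1},{"dx":0,"dy":0,"dz":0.5,"spin":0,"hand":-1},{"dx":0,"dy":0,"dz":0.4,"spin":0,"hand":-1},{"dx":0,"dy":0,"dz":0,"spin":0,"hand":-1}]'; python3 -m jog '[{"dx":0,"dy":0,"dz":0.3,"spin":0,"hand":-1},{"dx":0,"dy":0,"dz":0,"spin":0,"hand":-1}]'
```

```text
clock: 12.1
tcp_pos: [0.4357, 0.2132, 0.1204]
orientation: [[-0.842, 0.54, 0.0], [0.54, 0.842, 0.0], [-0.0, 0.0, -1.0]]
contact_force: [1.7, 0.1, -0.9]
grip_width: 0.0187
grasp_force: 58.8
clock: 12.35
tcp_pos: [0.4356, 0.2131, 0.1173]
orientation: [[-0.842, 0.54, 0.0], [0.54, 0.842, -0.0], [-0.0, 0.0, -1.0]]
contact_force: [0.2, 0.2, -2.4]
grip_width: 0.019
grasp_force: 58.8
```

```bash
python3 -m jog '[{"dx":0,"dy":0,"dz":0.4,"spin":0,"hand":-1},{"dx":0,"dy":0,"dz":0.4,"spin":0,"hand":-1},{"dx":0,"dy":0,"dz":0.1,"spin":0,"hand":-1},{"dx":0,"dy":0,"dz":0,"spin":0,"hand":-1}]'; python3 - <<'E'
from h import *
w=bot.camera('wrist')
M=bot.silhouettes('dial',w)[0]['mask'].astype(np.uint8);c=max(cv2.findContours(M,0,2)[0],key=cv2.contourArea);h=cv2.convexHull(c)[:,0]
P=np.array([ray(w,q,.04)[:2] for q in h]);P=P[P[:,0]<.52]
x=np.linalg.lstsq(np.c_[2*P,np.ones(len(P))],(P**2).sum(1),rcond=None)[0];print(x[:2],np.sqrt(x[2]+x[0]**2+x[1]**2))
I=cv2.cvtColor(w['pixels'],cv2.COLOR_RGB2HSV)
for p in(w,bot.camera('scene'),bot.camera('side')):
  for q in('pointer_tip','line_end','indexer'):
    r=bot.spot_point(q,p)
    if r:r=r[0];X=ray(p,r['position'],Z[q]);print(q,round(r['p'],2),np.round(r['position']),X.round(4),np.degrees(np.arctan2(X[1]-.2198,X[0]-.4745)).round(1))
save(w,'w3')
E
```

```text
clock: 12.85
tcp_pos: [0.4355, 0.2133, 0.1082]
orientation: [[-0.842, 0.539, -0.0], [0.539, 0.842, 0.0], [0.0, -0.0, -1.0]]
contact_force: [0.1, 0.9, -0.8]
grip_width: 0.0187
grasp_force: 58.8
[0.47199739 0.22082127] 0.06059013548667822
pointer_tip 0.59 [248. 225.] [0.4185 0.1972 0.04  ] -158.0
line_end 0.87 [377. 325.] [0.5354 0.2334 0.04  ] 12.6
indexer 0.9 [316. 249.] [0.4759 0.2213 0.    ] 48.3
pointer_tip 0.4 [269. 254.] [0.4239 0.1861 0.04  ] -146.3
line_end 0.71 [225. 238.] [0.5363 0.2265 0.04  ] 6.1
indexer 0.71 [246. 258.] [0.477  0.2136 0.    ] -67.8
pointer_tip 0.59 [302. 270.] [0.4247 0.1871 0.04  ] -146.7
line_end 0.72 [241. 270.] [0.5347 0.2335 0.04  ] 12.8
indexer 0.9 [269. 286.] [0.4827 0.2175 0.    ] -15.6
```

View pics/w3.png

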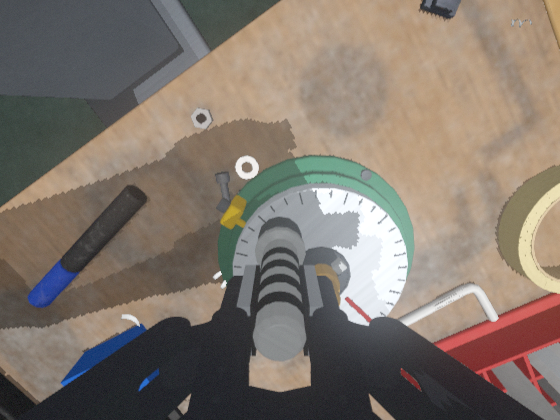

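```bash
python3 - <<'E'
from h import *
s=bot.get_state();R=np.array(s['orientation']);C=np.array([.474,.2202]);p=np.array(s['tcp_pos'][:2])
for a in range(180,20,-10):
    q=C+.0395*np.array([np.cos(np.radians(a)),np.sin(np.radians(a))]);d=R[:2,:2].T@(q-p)*100;p=q;print(a,d.round(2))
E
```

```text
180 [0.47 0.53]
170 [0.32 0.61]
160 [0.21 0.66]
150 [0.09 0.68]
140 [-0.03  0.69]
130 [-0.15  0.67]
120 [-0.26  0.64]
110 [-0.37  0.58]
100 [-0.46  0.51]
90 [-0.55  0.42]
80 [-0.61  0.32]
70 [-0.66  0.21]
60 [-0.68  0.09]
50 [-0.69 -0.03]
40 [-0.67 -0.15]
30 [-0.64 -0.26]
```

```bash
python3 -m jog '[{"dx":0.47,"dy":0.53,"dz":0,"spin":0,"hand":-1},{"dx":0.32,"dy":0.61,"dz":0,"spin":0,"hand":-1},{"dx":0.21,"dy":0.66,"dz":0,"spin":0,"hand":-1},{"dx":0.09,"dy":0.68,"dz":0,"spin":0,"hand":-1},{"dx":-0.03,"dy":0.69,"dz":0,"spin":0,"hand":-1},{"dx":0,"dy":0,"dz":0,"spin":0,"hand":-1}]'; python3 - <<'E'
from h import *
w=bot.camera('wrist')
for p in(w,bot.camera('scene'),bot.camera('side')):
  for q in('pointer_tip','line_end','indexer'):
    r=bot.spot_point(q,p)
    if r:r=r[0];X=ray(p,r['position'],Z[q]);print(q,round(r['p'],2),np.round(r['position']),X.round(4),np.degrees(np.arctan2(X[1]-.2198,X[0]-.4745)).round(1))
E
```

```text
clock: 14.25
tcp_pos: [0.4439, 0.2464, 0.1083]
orientation: [[-0.842, 0.539, -0.0], [0.539, 0.842, 0.001], [0.001, 0.001, -1.0]]
contact_force: [-0.1, 0.2, -1.1]
grip_width: 0.0186
grasp_force: 58.8
pointer_tip 0.73 [199. 240.] [0.4178 0.1967 0.04  ] -157.8
line_end 0.57 [270. 357.] [0.525  0.1837 0.04  ] -35.6
indexer 0.23 [278. 235.] [0.4569 0.2347 0.    ] 139.7
pointer_tip 0.64 [268. 259.] [0.4157 0.1967 0.04  ] -158.6
line_end 0.61 [244. 230.] [0.521  0.1754 0.04  ] -43.7
indexer 0.87 [243. 260.] [0.4784 0.2227 0.    ] 37.2
pointer_tip 0.49 [302. 273.] [0.4231 0.194  0.04  ] -153.4
line_end 0.81 [258. 256.] [0.5205 0.1853 0.04  ] -36.9
indexer 0.72 [270. 287.] [0.4795 0.2195 0.    ] -3.9
```

```bash
python3 -m jog '[{"dx":-0.15,"dy":0.67,"dz":0,"spin":0,"hand":-1},{"dx":-0.26,"dy":0.64,"dz":0,"spin":0,"hand":-1},{"dx":-0.37,"dy":0.58,"dz":0,"spin":0,"hand":-1},{"dx":-0.46,"dy":0.51,"dz":0,"spin":0,"hand":-1},{"dx":-0.55,"dy":0.42,"dz":0,"spin":0,"hand":-1},{"dx":-0.61,"dy":0.32,"dz":0,"spin":0,"hand":-1},{"dx":-0.66,"dy":0.21,"dz":0,"spin":0,"hand":-1},{"dx":-0.68,"dy":0.09,"dz":0,"spin":0,"hand":-1},{"dx":-0.69,"dy":-0.03,"dz":0,"spin":0,"hand":-1},{"dx":0,"dy":0,"dz":0,"spin":0,"hand":-1}]'; python3 - <<'E'
from h import *
w=bot.camera('wrist');save(w,'w4')
for p in(w,bot.camera('scene'),bot.camera('side')):
  for q in('pointer_tip','line_end','indexer'):
    r=bot.spot_point(q,p)
    if r:r=r[0];X=ray(p,r['position'],Z[q]);print(q,round(r['p'],2),np.round(r['position']),X.round(4),np.degrees(np.arctan2(X[1]-.2198,X[0]-.4745)).round(1))
E
```

```text
clock: 16.1
tcp_pos: [0.5001, 0.2499, 0.1083]
orientation: [[-0.841, 0.54, 0.0], [0.54, 0.841, -0.0], [-0.0, 0.0, -1.0]]
contact_force: [-0.1, -0.7, -0.3]
grip_width: 0.0186
grasp_force: 59.0
line_end 0.89 [133. 222.] [0.4397 0.171  0.04  ] -125.5
indexer 0.82 [230. 209.] [0.4743 0.2185 0.    ] -98.7
pointer_tip 0.74 [375. 182.] [ 0.3876 -0.1938  0.04  ] -101.9
line_end 0.8 [267. 247.] [0.4426 0.1725 0.04  ] -123.9
indexer 0.87 [247. 259.] [0.4723 0.2133 0.    ] -108.7
pointer_tip 0.44 [301. 272.] [0.4247 0.1936 0.04  ] -152.2
line_end 0.79 [298. 263.] [0.4387 0.1717 0.04  ] -126.7
indexer 0.79 [270. 288.] [0.4782 0.2209 0.    ] 16.2
```

View pics/w4.png

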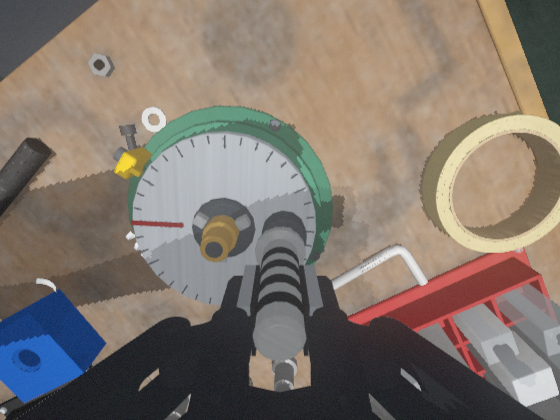

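```bash
python3 - <<'E'
from h import *
w=cv2.imread('pics/w4.png');g=w[140:190,108:158].astype(int)
H=cv2.cvtColor(w,cv2.COLOR_BGR2HSV)[140:190,108:158].astype(int)
for r in range(0,48):
    print(140+r,''.join( ('%x'%(v//16) if 18<=h<=34 and s>110 else ('g' if 40<h<100 and s>60 else ('r' if s>120 and (h<8 or h>172) else '.'))) for h,s,v in H[r]))
p=bot.camera('wrist');m=bot.silhouettes('pointer_tip',p);print([(x['p'],x['position'],x['mask'].sum()) for x in m])
print(proj(p,[.4745,.2198,.04]),proj(p,[.4193,.1916,.04]),proj(p,[.4193,.1916,.0]))
E
```

```text
140 ..........................................gggggggg
141 .........................................ggggggggg
142 .........................................ggggggggg
143 ........................................gggggggggg
144 .......................................ggggggggggg
145 ......................................gggggggggggg
146 ......................................gggggggggggg
147 .....................................ggggggggggggg
148 ..............................889998..gggggggggggg
149 ...........................8999999998.gggggggggggg
150 ........................899999999999898..ggggggggg
151 ...................899999999999999999999..gggggggg
152 ................baa99999999999999999999998..gggggg
153 ...............cddcba9999999999999999999999.gggggg
154 ..............beeeddca9999999899999999999998gggggg
155 ..............ddfeeedcba9999999999989999988.gggggg
156 .............bddfffeeedcba99999988999989988.ggggg.
157 .............ddffffffeeddca999999899898888ggggggg.
158 ............ceeffffffffeedcb9999988898888..gggg...
159 ............eefffffffffffedca99999999888..gggg....

[... 963 characters left out ...]
ggg.g.g.g.................
178 ................a998...ggggggg.g..................
179 ......................gggggggggg..................
180 .......................ggggggg....................
181 ......................ggggg..g....................
182 ......................ggggggg.....................
183 ......................ggggggg.....................
184 ......................ggg...g.....................
185 ......................ggg.ggg.....................
186 .....................gggggggg.....................
187 .....................ggggggg......................
[(0.98, [131.5, 161.1], np.int64(889))]
[223.233696   226.89552808] [137.10087163 181.07765141] [158.54993783 169.76403453]
```

```bash
python3 -m jog '[{"dx":-0.67,"dy":-0.15,"dz":0,"spin":0,"hand":-1},{"dx":-0.64,"dy":-0.26,"dz":0,"spin":0,"hand":-1},{"dx":0,"dy":0,"dz":0,"spin":0,"hand":-1}]'; cat >meas.py <<'E'
from h import *
from scipy.optimize import least_squares
def meas(name):
    p=bot.camera('wrist');save(p,name)
    M=bot.silhouettes('dial',p)[0]['mask'].astype(np.uint8);c=max(cv2.findContours(M,0,1)[0],key=cv2.contourArea);h=cv2.convexHull(c,returnPoints=False)[:,0]
    P=np.array([ray(p,q,.04)[:2] for q in c[:,0]])
    f=least_squares(lambda x:np.hypot(*(P-x[:2]).T)-.062,[.4745,.2198],loss='cauchy',f_scale=.0007);C=f.x
    res=abs(np.hypot(*(P-C).T)-.062);print('C',C.round(4),'inl',(res<.0015).sum(),len(P))
    H=cv2.cvtColor(p['pixels'],cv2.COLOR_RGB2HSV).astype(int);h_,s,v=H[...,0],H[...,1],H[...,2]
    red=((h_<8)|(h_>170))&(s>110)&(v>50)
    q=np.argwhere(red)[:,::-1];W=np.array([ray(p,u,.04)[:2] for u in q]);r=np.hypot(*(W-C).T);k=(r<.063)&(r>.02)
    q=q[k];W=W[k];m=W.mean(0);d=np.linalg.svd(W-m)[2][0];d=d*np.sign(d@(m-C))
    # line end
    e=C+d*.062
    print('red n',k.sum(),'dir',np.degrees(np.arctan2(d[1],d[0])).round(2),'mean',np.degrees(np.arctan2(*(m-C)[::-1])).round(2),'rmax',r[k].max())
    # centre the circle along line too: offset of centre from fitted line
    print('centre off line mm',(1000*np.cross(d,C-m)).round(2))
    y=(h_>=18)&(h_<=34)&(s>110)&(v>110)
    q=np.argwhere(y)[:,::-1];W=np.array([ray(p,u,.041)[:2] for u in q]);rr=np.hypot(*(W-C).T);k=(rr>.055)&(rr<.1);q=q[k];rr=rr[k];W=W[k]
    i=np.argsort(rr)[:12];a=np.degrees(np.arctan2(*(W[i]-C).T[::-1]));print('yellow nearest r',rr[i][:5].round(4),'ang',a.round(1),'px',q[i].mean(0))
    return p,C
def asc(p,c0,r0,n=50,mm=44):
    H=cv2.cvtColor(p['pixels'],cv2.COLOR_RGB2HSV)[r0:r0+mm,c0:c0+n].astype(int)
    for r in range(mm):
        print(r0+r,''.join( ('%x'%(v//16) if 18<=h<=34 and s>110 else ('g' if 40<h<100 and s>60 else ('R' if s>110 and (h<8 or h>170) else '.'))) for h,s,v in H[r]))
E
python3 - <<'E'
from meas import *
p,C=meas('w5')
u,v=proj(p,[.4193,.1916,.04]).astype(int);print(u,v,proj(p,[*C,.04]));asc(p,u-30,v-34,60,56)
E
```

```text
clock: 17.18
tcp_pos: [0.5088, 0.239, 0.1082]
orientation: [[-0.841, 0.541, 0.0], [0.541, 0.841, -0.0], [-0.0, -0.0, -1.0]]
contact_force: [-0.5, 0.5, -1.7]
grip_width: 0.0185
grasp_force: 59.0
C [0.4766 0.22  ] inl 326 561
red n 152 dir -147.88 mean -147.77 rmax 0.0628391893115298
centre off line mm -0.1
yellow nearest r [0.0634 0.0635 0.0637 0.0637 0.0639] ang [-158.2 -159.5 -157.4 -158.7 -156.6 -157.9 -159.2 -157.1 -158.4 -159.7
 -156.3 -157.6] px [144.08333333 152.75      ]
141 159 [231.14043518 209.24693834]
125 ........................................gggggggggggggggggggg
126 .......................................ggggggggggggggggggggg
127 .......................................ggggggggggggggggggggg
128 ................................889...ggggggggggggggggggggg.
129 ...........................8899999999..gggggggggggggggggg...
130 .................a99999999999999999998...ggggggggggggggg....
131 ................bdcba9999999999999999999..ggggggg.gggg......
132 ...............aeeedcba999999999999999999...ggggggggg.......
133 ...............deeeeedca9999999999999999999..ggggggg.....
[... 2358 characters left out ...]
.............g.g..RRRRRRR.........................
171 ......................gg.....RRRRRRRRR......................
172 .....................gg........RRRRRRRRR....................
173 ...........................g......RRRRRRRR..................
174 .......................gg..........RRRRRRRRRR...............
175 ........................g.g..........RRRRRRRRR..............
176 .....................g.g.gg..............RRRRRRRR...........
177 .....................gggg.g................RRRRRRRR.........
178 .......................g..g..................RRRRR.R........
179 .....................ggggg.....................RRRRRRRRR....
180 ....................gg.g.g........................RRR.R.RR..
```

```bash
python3 - <<'E'
from h import *
p=bot.camera('wrist');C=np.array([.4766,.22])
for uv in [(143.7,153),(122.7,139.8),(144.1,152.7)]:
    X=ray(p,uv,.041)[:2]-C;print(uv,np.degrees(np.arctan2(X[1],X[0])),np.hypot(*X))
s=bot.get_state();R=np.array(s['orientation'])[:2,:2];v=np.array(s['tcp_pos'][:2])-C
for a in(8,9,10):
    c,q=np.cos(np.radians(a)),np.sin(np.radians(a));print(a,R.T@(np.array([[c,q],[-q,c]])@v-v)*100)
E
```

```text
(143.7, 153) -158.36376642145913 0.06431391856083332
(122.7, 139.8) -158.07626918546345 0.07862573510799034
(144.1, 152.7) -158.6389830228002 0.06420152404437585
8 [-0.45380633 -0.255732  ]
9 [-0.50789243 -0.29207967]
10 [-0.56133594 -0.32936573]
```

```bash
python3 -m jog '[{"dx":-0.23,"dy":-0.13,"dz":0,"spin":0,"hand":-1},{"dx":-0.22,"dy":-0.13,"dz":0,"spin":0,"hand":-1},{"dx":0,"dy":0,"dz":0,"spin":0,"hand":-1}]'; python3 - <<'E'
from meas import *
p,C=meas('w6')
u,v=proj(p,[.4193,.1966,.04]).astype(int);print(u,v,proj(p,[*C,.04]));asc(p,u-30,v-28,70,50)
E
```

```text
clock: 17.7
tcp_pos: [0.5108, 0.2351, 0.1083]
orientation: [[-0.842, 0.54, 0.0], [0.54, 0.842, -0.0], [-0.0, -0.0, -1.0]]
contact_force: [0.0, 0.1, -0.5]
grip_width: 0.0182
grasp_force: 59.0
C [0.4764 0.22  ] inl 378 565
red n 41 dir -157.55 mean -153.54 rmax 0.06276999639165806
centre off line mm -4.18
yellow nearest r [0.0633 0.0634 0.0636 0.0637 0.0638] ang [-157.2 -158.5 -157.6 -158.9 -156.8 -158.1 -159.4 -156.  -157.3 -158.6
 -156.5 -157.8] px [146.66666667 146.58333333]
150 148 [234.14803769 203.31892344]
120 .................................ggggggggggggggggggggg................
121 .................................gggggggggggggg.ggggg.................
122 ................................ggggggggggggggg.ggg...................
123 ....................8999999999..gggggggggggggggggg....................
124 ...........bba99999999999999999...ggggggggg.ggggg.....................
125 ..........cdddba9999999999999999....gggggggggggg......................
126 .........ceeeedcba99999999999999.9...gggggggggg.......................
127 .........edfeeeddba99999999999999.....gggggggg........
[... 2466 characters left out ...]
.........................
161 ................g.....................................................
162 ......................................................................
163 ......................................................................
164 ......................................................................
165 ......................................................................
166 ......................................................................
167 ....................g.................................................
168 ......................................................................
169 ...................g..................................................
```

```bash
sed -i 's/(s>110)&(v>50)/(s>70)\&(v>30)/' meas.py; python3 -m jog '[{"dx":-0.2,"dy":-0.15,"dz":0,"spin":0,"hand":-1},{"dx":0,"dy":0,"dz":0,"spin":0,"hand":-1},{"dx":0,"dy":0,"dz":0,"spin":0,"hand":-1}]'; python3 - <<'E'
from meas import *
p,C=meas('w7')
a=p['pixels'].astype(int);rd=a[...,0]-a[...,1:].max(2)
u,v=proj(p,[.4193,.1966,.04]).astype(int)
print(u,v,proj(p,[*C,.04]));asc(p,u-30,v-8,40,20)
for r in range(v-6,v+50):print(r,''.join('%x'%min(15,max(0,x//6)) if x>11 else '.' for x in rd[r,u-10:u+70]))
E
```

```text
clock: 18.18
tcp_pos: [0.5116, 0.2328, 0.1083]
orientation: [[-0.842, 0.54, -0.0], [0.54, 0.842, -0.0], [-0.0, -0.0, -1.0]]
contact_force: [0.8, 0.4, -1.1]
grip_width: 0.0185
grasp_force: 59.0
C [0.4765 0.2197] inl 336 566
red n 240 dir -157.55 mean -157.64 rmax 0.06290979974802308
centre off line mm 0.07
yellow nearest r [0.0635 0.0637 0.0638 0.0639 0.064 ] ang [-158.7 -157.9 -159.2 -157.1 -158.4 -156.3 -157.6 -158.9 -156.8 -158.1
 -159.4 -156. ] px [148.33333333 143.66666667]
152 145 [236.04865791 201.08110878]
137 ..defffffffffffffeedb999........ggg.....
138 .cdeffffffffffffeeffeca99........g......
139 .bbfffffffffffffeefffedb99..............
140 .cdffffffffffffeeffffffeca9.............
141 .deefffffffffffedefffffffdba............
142 ..deefffffffffeedcdeffffffeb9...........
143 ...cdeffffffffedca9bdffffffc9.R.........
144 .....deeeffffeedb999adefffea.RR.........
145 ......cddeffeedca89999bdffc.RRRR........
146 ........cdefeedb9999....dc..RRRRRR......
147 .........cdeedca9...........RRRRRRR.....
148 ...........ccca....ggg.......RRRRRRRR...
149 .................gggggg...g....RRRRRR
[... 4378 characters left out ...]
....................
187 ................................................................................
188 ................................................................................
189 ................................................................................
190 ................................................................................
191 ................................................................................
192 ...............................................................................2
193 .............................................................................233
194 .............................................................................333
```

```bash
cat >ptr.py <<'E'
from h import *
def ptr(p,C,ang):
    f=4;a=cv2.resize(p['pixels'],None,fx=f,fy=f,interpolation=cv2.INTER_CUBIC);H=cv2.cvtColor(a,cv2.COLOR_RGB2HSV).astype(int)
    y=(H[...,0]>=16)&(H[...,0]<=36)&(H[...,1]>100)&(H[...,2]>190)
    q=np.argwhere(y)[:,::-1];uv=(q+.5)/f-.5
    for z in(.041,.039):
        W=np.array([ray(p,u,z)[:2] for u in uv])-C;d=np.array([np.cos(np.radians(ang)),np.sin(np.radians(ang))])
        r=W@d;t=W@np.array([-d[1],d[0]]);k=(abs(t)<.02)&(r>.06)&(r<.085);rk=r[k];tk=t[k]
        print('z',z)
        for b in np.arange(.062,.082,.001):
            s=(rk>b)&(rk<b+.001)
            if s.sum()>5: lo,hi=tk[s].min()*1e3,tk[s].max()*1e3;print(round(b*1e3,1),'t %.1f..%.1f mid %.2f => %.2f deg'%(lo,hi,(lo+hi)/2,ang+np.degrees((lo+hi)/2e3/b)))
E
python3 -c "
from ptr import *
p=bot.camera('wrist');ptr(p,np.array([.4765,.2198]),-157.6)"
```

```text
z 0.041
63.0 t -1.1..1.3 mid 0.09 => -157.52 deg
64.0 t -1.5..1.9 mid 0.24 => -157.38 deg
65.0 t -1.5..1.9 mid 0.24 => -157.39 deg
66.0 t -1.4..2.0 mid 0.29 => -157.35 deg
67.0 t -1.5..2.1 mid 0.33 => -157.32 deg
68.0 t -1.4..2.1 mid 0.32 => -157.33 deg
69.0 t -7.0..7.1 mid 0.05 => -157.56 deg
70.0 t -7.5..7.7 mid 0.09 => -157.52 deg
71.0 t -7.5..7.8 mid 0.18 => -157.46 deg
72.0 t -7.5..7.8 mid 0.12 => -157.50 deg
73.0 t -7.5..7.8 mid 0.16 => -157.47 deg
74.0 t -7.5..7.9 mid 0.19 => -157.45 deg
75.0 t -7.5..8.0 mid 0.23 => -157.42 deg
76.0 t -7.5..7.8 mid 0.15 => -157.49 deg
77.0 t -7.3..7.6 mid 0.14 => -157.49 deg
78.0 t -6.8..6.5 mid -0.15 => -157.71 deg
z 0.039
64.0 t -0.8..2.4 mid 0.80 => -156.89 deg
65.0 t -0.9..2.6 mid 0.86 => -156.84 deg
66.0 t -0.8..2.6 mid 0.91 => -156.81 deg
67.0 t -0.9..2.7 mid 0.91 => -156.83 deg
68.0 t -0.8..2.8 mid 0.97 => -156.79 deg
69.0 t -5.3..7.1 mid 0.88 => -156.87 deg
70.0 t -6.7..8.1 mid 0.73 => -157.00 deg
71.0 t -6.9..8.4 mid 0.76 => -156.99 deg
72.0 t -7.0..8.5 mid 0.77 => -156.99 deg
73.0 t -6.9..8.5 mid 0.78 => -156.99 deg
74.0 t -6.9..8.5 mid 0.77 => -157.00 deg
75.0 t -6.9..8.7 mid 0.85 => -156.95 deg
76.0 t -6.9..8.6 mid 0.82 => -156.98 deg
77.0 t -6.9..8.4 mid 0.79 => -157.01 deg
78.0 t -6.6..8.2 mid 0.80 => -157.01 deg
79.0 t -4.9..6.1 mid 0.60 => -157.16 deg
```

```bash
python3 -m jog '[{"dx":0.15,"dy":0.1,"dz":0,"spin":0,"hand":-1},{"dx":0,"dy":0,"dz":-0.8,"spin":0,"hand":-1},{"dx":0,"dy":0,"dz":-1.2,"spin":0,"hand":-1},{"dx":0,"dy":0,"dz":-2,"spin":0,"hand":-1},{"dx":0,"dy":0,"dz":-2,"spin":0,"hand":-1},{"dx":0,"dy":0,"dz":0,"spin":0,"hand":-1},{"dx":0,"dy":0,"dz":0,"spin":0,"hand":-1}]'; python3 - <<'E'
from meas import *
from ptr import *
p,C=meas('w8');ptr(p,C,-157.6)
for c in('scene','side'):
    q=bot.camera(c);L=bot.spot_point('line_end',q)[0]['position'];P=bot.spot_point('pointer_tip',q);K=bot.spot_point('key_tip',q)[0];B=bot.spot_point('block_mouth',q)[0]
    print(c,ray(q,L,.04).round(4),[ray(q,x['position'],.04).round(4) for x in P[:1]],'key',K['p'],ray(q,K['position'],.101).round(4),'block',B['p'],ray(q,B['position'],.036).round(4))
print(tool([.4826,.0197,.168]))
E
```

```text
clock: 19.2
tcp_pos: [0.5108, 0.2343, 0.1682]
orientation: [[-0.842, 0.54, 0.0], [0.54, 0.842, -0.0], [-0.0, -0.0, -1.0]]
contact_force: [-0.5, -0.7, -1.3]
grip_width: 0.0187
grasp_force: 59.0
C [0.4766 0.2192] inl 233 420
red n 142 dir -157.64 mean -158.27 rmax 0.0628346140701384
centre off line mm 0.51
yellow nearest r [0.0634 0.0637 0.0638 0.0639 0.0641] ang [-159.  -158.  -159.6 -157.  -158.6 -157.6 -159.2 -156.6 -158.2 -159.8
 -157.2 -158.8] px [175.5        137.16666667]
z 0.041
63.0 t -1.5..1.0 mid -0.27 => -157.85 deg
64.0 t -2.0..1.5 mid -0.27 => -157.84 deg
65.0 t -2.1..1.6 mid -0.27 => -157.84 deg
66.0 t -2.0..1.6 mid -0.21 => -157.78 deg
67.0 t -2.0..1.6 mid -0.21 => -157.78 deg
68.0 t -2.0..1.7 mid -0.18 => -157.75 deg
69.0 t -7.5..6.8 mid -0.35 => -157.89 deg
70.0 t -8.0..7.4 mid -0.32 => -157.86 deg
71.0 t -8.1..7.5 mid -0.29 => -157.83 deg
72.0 t -8.1..7.5 mid -0.31 => -157.85 deg
73.0 t -8.1..7.5 mid -0.31 => -157.84 deg
74.0 t -8.0..7.5 mid -0.28 => -157.82 deg
75.0 t -8.0..7.4 mid -0.31 => -157.84 deg
76.0 t -8.1..7.5 mid -0.31 => -157.83 deg
77.0 t -7.9..7.1 mid -
[... 305 characters left out ...]
157.35 deg
70.0 t -7.5..7.8 mid 0.17 => -157.46 deg
71.0 t -7.6..8.0 mid 0.21 => -157.43 deg
72.0 t -7.6..8.0 mid 0.21 => -157.44 deg
73.0 t -7.7..8.0 mid 0.18 => -157.46 deg
74.0 t -7.6..8.0 mid 0.18 => -157.46 deg
75.0 t -7.6..8.0 mid 0.21 => -157.44 deg
76.0 t -7.7..8.0 mid 0.19 => -157.46 deg
77.0 t -7.5..7.8 mid 0.13 => -157.50 deg
78.0 t -7.1..7.6 mid 0.24 => -157.43 deg
79.0 t -5.7..6.1 mid 0.22 => -157.44 deg
scene [0.4138 0.1924 0.04  ] [array([0.3711, 0.084 , 0.04  ])] key 0.58 [0.5087 0.234  0.101 ] block 0.75 [0.4877 0.0158 0.036 ]
side [0.4247 0.1905 0.04  ] [array([0.4161, 0.1924, 0.04  ])] key 0.84 [0.5085 0.2321 0.101 ] block 0.76 [0.4845 0.0168 0.036 ]
[ -9.22 -19.62   0.02]
```

```bash
python3 -m jog '[{"dx":-1,"dy":-2.6,"dz":0,"spin":0,"hand":-1},{"dx":-2,"dy":-4,"dz":0,"spin":0,"hand":-1},{"dx":-2.2,"dy":-4.6,"dz":0,"spin":0,"hand":-1},{"dx":-2,"dy":-4.4,"dz":0,"spin":0,"hand":-1},{"dx":-1.5,"dy":-3,"dz":0,"spin":0,"hand":-1},{"dx":-0.5,"dy":-1,"dz":0,"spin":0,"hand":-1},{"dx":0,"dy":0,"dz":0,"spin":0,"hand":-1},{"dx":0,"dy":0,"dz":0,"spin":0,"hand":-1}]'; python3 - <<'E'
from h import *
o=[];k=[]
for c in('scene','side','wrist'):
    q=bot.camera(c);save(q,'b_'+c)
    for n,z in(('block_mouth',.036),('key_tip',.101),('key_block',0)):
        for r in bot.spot_point(n,q)[:1]: print(c,n,round(r['p'],2),np.round(r['position'],1),ray(q,r['position'],z).round(4))
print(tool([.4826,.0197,.0763]))
E
```

```text
clock: 20.8
tcp_pos: [0.4827, 0.0212, 0.1685]
orientation: [[-0.843, 0.538, 0.0], [0.538, 0.843, 0.001], [-0.0, 0.001, -1.0]]
contact_force: [-0.3, -0.3, -1.9]
grip_width: 0.0186
grasp_force: 59.0
scene block_mouth 0.87 [294.7 203. ] [0.4943 0.0169 0.036 ]
scene key_tip 0.49 [299.8 187.3] [0.4846 0.012  0.101 ]
scene key_block 0.66 [297.3 214.7] [0.4811 0.0186 0.    ]
side block_mouth 0.97 [302.6 211.5] [0.4892 0.0184 0.036 ]
side key_tip 0.53 [304.5 187.6] [0.4879 0.0149 0.101 ]
side key_block 0.67 [304.3 225.4] [0.4824 0.0227 0.    ]
wrist block_mouth 0.68 [278.3 204.9] [0.4803 0.0186 0.036 ]
wrist key_tip 0.68 [282.3 234.8] [0.4834 0.02   0.101 ]
wrist key_block 0.65 [284.4 197.4] [0.4859 0.0218 0.    ]
[-0.02 -0.02  9.2 ]
```

```bash
python3 -m jog '[{"dx":0,"dy":0,"dz":2,"spin":0,"hand":-1},{"dx":0,"dy":0,"dz":2.5,"spin":0,"hand":-1},{"dx":0,"dy":0,"dz":1.5,"spin":0,"hand":-1},{"dx":0,"dy":0,"dz":0.4,"spin":0,"hand":-1},{"dx":0,"dy":0,"dz":0.4,"spin":0,"hand":-1},{"dx":0,"dy":0,"dz":0.2,"spin":0,"hand":-1},{"dx":0,"dy":0,"dz":0,"spin":0,"hand":-1}]'
```

```text
clock: 22.28
tcp_pos: [0.4827, 0.0199, 0.0985]
orientation: [[-0.842, 0.54, 0.0], [0.54, 0.842, -0.0], [-0.0, 0.0, -1.0]]
contact_force: [-0.1, -0.1, -1.7]
grip_width: 0.0184
grasp_force: 59.0
```

```bash
python3 -m jog '[{"dx":0,"dy":0,"dz":0.5,"spin":0,"hand":-1},{"dx":0,"dy":0,"dz":0,"spin":0,"hand":-1}]'
```

```text
clock: 22.52
tcp_pos: [0.4824, 0.0199, 0.093]
orientation: [[-0.842, 0.54, -0.0], [0.54, 0.842, -0.0], [0.0, -0.0, -1.0]]
contact_force: [0.3, 0.1, -0.5]
grip_width: 0.0188
grasp_force: 59.0
```

```bash
python3 -m jog '[{"dx":0,"dy":0,"dz":0.6,"spin":0,"hand":-1},{"dx":0,"dy":0,"dz":0.6,"spin":0,"hand":-1},{"dx":0,"dy":0,"dz":0.3,"spin":0,"hand":-1},{"dx":0,"dy":0,"dz":0.1,"spin":0,"hand":-1},{"dx":0,"dy":0,"dz":0,"spin":0,"hand":-1}]'
```

```text
clock: 23.15
tcp_pos: [0.4825, 0.02, 0.0773]
orientation: [[-0.842, 0.539, -0.0], [0.539, 0.842, 0.0], [0.0, 0.0, -1.0]]
contact_force: [-0.3, 0.5, -1.9]
grip_width: 0.0185
grasp_force: 59.0
```

```bash
python3 -m jog '[{"dx":0,"dy":0,"dz":0.08,"spin":0,"hand":-1},{"dx":0,"dy":0,"dz":0.05,"spin":0,"hand":-1},{"dx":0,"dy":0,"dz":0,"spin":0,"hand":-1}]'
```

```text
clock: 23.52
tcp_pos: [0.4826, 0.02, 0.0762]
orientation: [[-0.842, 0.54, 0.0], [0.54, 0.842, -0.0], [-0.0, 0.0, -1.0]]
contact_force: [-0.5, 0.1, 3.5]
grip_width: 0.0186
grasp_force: 59.4
```

```bash
python3 -m jog '[{"dx":0,"dy":0,"dz":0,"spin":0,"hand":0},{"dx":0,"dy":0,"dz":0,"spin":0,"hand":0.5},{"dx":0,"dy":0,"dz":0,"spin":0,"hand":1},{"dx":0,"dy":0,"dz":0,"spin":0,"hand":1},{"dx":0,"dy":0,"dz":0,"spin":0,"hand":1},{"dx":0,"dy":0,"dz":0,"spin":0,"hand":1}]'; python3 -m jog '[{"dx":0,"dy":0,"dz":-2,"spin":0,"hand":1},{"dx":0,"dy":0,"dz":-3.5,"spin":0,"hand":1},{"dx":0,"dy":0,"dz":-4,"spin":0,"hand":1},{"dx":0,"dy":0,"dz":-4,"spin":0,"hand":1},{"dx":0,"dy":0,"dz":-4,"spin":0,"hand":1},{"dx":0,"dy":0,"dz":0,"spin":0,"hand":1},{"dx":0,"dy":0,"dz":0,"spin":0,"hand":1}]'; python3 - <<'E'
from meas import *
from ptr import *
# compare with initial pictures
for c in('scene','side'):
    q=bot.camera(c);save(q,'f_'+c);a=cv2.imread(f'pics/{c}0.png').astype(int);b=cv2.imread(f'pics/f_{c}.png').astype(int)
    u,v=proj(q,[.484,.0195,.119]).astype(int);s=np.s_[v-8:v+38,u-20:u+20];D=abs(a-b)[s].max(2);print(c,'key crop diff',D.mean().round(1),(D>40).sum(),D.size)
    m=bot.silhouettes('setting_key',q)
    if m: print(m[0]['p'],m[0]['position'],(np.argwhere(m[0]['mask'])[:,::-1]).min(0),(np.argwhere(m[0]['mask'])[:,::-1]).max(0))
    for r in range(v-6,v+36,2): print(''.join('%x'%(x//16) for x in a[r,u-18:u+18].mean(1).astype(int)),''.join('%x'%(x//16) for x in b[r,u-18:u+18].mean(1).astype(int)))
E
```

```text
clock: 24.28
tcp_pos: [0.4825, 0.0199, 0.076]
orientation: [[-0.842, 0.54, -0.0], [0.54, 0.842, 0.0], [0.0, -0.0, -1.0]]
contact_force: [0.4, 0.4, -1.0]
grip_width: 0.0854
grasp_force: 0.0
clock: 25.15
tcp_pos: [0.4823, 0.0196, 0.2505]
orientation: [[-0.842, 0.54, -0.0], [0.54, 0.842, -0.0], [0.0, -0.001, -1.0]]
contact_force: [-0.7, -0.1, -0.4]
grip_width: 0.0855
grasp_force: 0.0
scene key crop diff 38.0 652 1840
0.68 [297.3, 194.1] [292 182] [302 208]
23321111232111112211112221114a999999 23321111233111111211112221114a9999aa
21111111111222333332221111114a999999 21111111111232333332332111114aaaaaaa
111111111111124adddd8011111279999a99 11111111111112346666651111137aaaaaaa
11111111111115dffffff501111137aaa999 111111111111224888888741111138aaaaa9
32123332123224adfeefd901111138d87aa9 331233321233313788888871111139e97999
123433343221126778877501122322226999 123434343321112677878731122322225888
111233211111112133321223333226789999 111233211111111213332233333225678887
111111111111126756666433227999999999 111111111111125676666633226888888888
1111111111112521333212269999aaaaa999 1111111111111
[... 1838 characters left out ...]
3333323333456666666667788888887765
333333333344455676666678898998888888 333333333334444566666557888887777777
333333335788754333334689999998888888 333333334444554433334567776555554444
333333578888767766666789998888888888 333333455444455777777655554444444444
333335788888644666654578888888888888 333335676544444345554444444444444444
333578888889865443445788888888888888 333567776545666554445665544444444444
3457888888aca87777777899888888888877 335777776456777777777777654444444444
5788888888bcdca8889abbca888888887656 567777765556777777777787654445555444
788888888888bdeffffedb98888888875456 777777655545677777778886555555555444
888888888888888988887778888888654456 766655455545455666666665555555544444
```

```bash
python3 -c "
from cell import bot
print(bot.job_done())"
```

```text
the job is handed in; nothing more can be done
None
```

The job is handed in at about 25 s: the dial's red line reads within about 0.2° of the yellow pointer by my camera measurements, and the key is back upright and fully home in its block with the gripper clear.

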